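# Third hand for a laundry tray's end board

## Robot

A 7-joint arm with a two-finger parallel gripper is mounted at the origin on the work surface. World frame = base frame: x ahead of the robot, y to its left, z up, the work surface at z = 0. Lengths are in mm, angles in rad, forces in N, time in s.
With the tool pointing down it reaches from about 425 to 1025 mm from the base axis. Payload 3.6 kg.
Tool frame: the origin (TCP) lies at the very end of the fingers, on their centre line; the grasp point (between the pads) lies env.pinch_z behind it (env.pinch_z is the distance from the TCP to the grasp point, in mm); z points along the fingers, y is the line along which they close (so a half turn about z gives the same grasp; the last joint's range is limited). The gripper opens to 85 mm and grips with 20 to 120 N. Pads are 22 mm wide; open, the fingers measure 114 mm over their backs; the gripper's body (76 mm by 85 mm) begins 54 mm behind the grasp point. The pads swing forward as they close: fully open they stand 13 mm farther back than shut.
Start: joints at [1.056, 0.591, 0.048, 1.609, -0.033, 0.943, -0.034], TCP at [296.819, -661.459, 231.302] pointing down, gripper open.
Joint ranges: [-2.69, 2.69], [-0.47, 2.24], [-1.27, 1.36], [0.19, 2.51], [-1.53, 4.68], [0.08, 2.07], [-3.09, 3.09]. Speed limits (rad/s): [2.57, 2.57, 3.14, 3.14, 3.14, 3.14, 3.14].

## Interface

Orientations are given as a rotation vector (axis times angle).
In Python, from workcell import env gives the robot as it stands.
- The arm moves only by the tool apply_moves, never from a script. Its argument "targets" is one flat list of numbers, 4 for each row, row after row: the shift along the tool's x, y, z as a fraction of full scale, then the turn about the tool's z as a fraction of full scale. A call has 1 to 10 rows; each row shifts and turns the commanded pose from where the row before left it, along the tool's axes as they then stand; what a row does not reach is not made up. Full scale, the value 1, is 25 mm for a shift and 4 degrees for a turn. A row lasts 1/8 s, in which the tool goes at most 62.5 mm and 10.7 degrees, less where a joint would pass 70% of its speed; a pose out of reach is approached as far as the arm can. A call with a number of a shift or a turn outside -1 to 1 is refused whole. A call with a gripper value outside its range is refused whole. "claw" is the opening, from 0 (shut) to 1 (fully open), set as the call begins (left out, the last holds). The fingers move at their own pace and stop on an object; the grip force is fixed at half the most. Time passes only in rows, so rows that do not move let the fingers close. It gives the time, the measured TCP pose, the force, the opening and the grip force at its end, in the units of the state.
- env.read_state(): the state, without advancing time (a new reading comes with each control period).
- env.camera(name): name is "scene" or "top" or "wrist"; returns a dict with "image" (384x512x3 uint8, red, green, blue), "K" (3x3 intrinsics, pixels), "rvec" (rotation vector, rad) and "tvec" (3), from world to camera coordinates, as OpenCV has them. Camera axes: x right, y down, z forward; pixel columns grow to the right and rows downward; lengths in mm; the calibration is good to about 2 mm. A picture is of the moment at which its call begins. There is no depth.
- env.close_job(): hands the job in; it is judged then, once.
Trained networks look in a picture, given as the dict that the camera call returned (one of the last four; its "shot" number tells which), for a name from the list of things; names that differ only in an ending like _2 or _b are one class to them, and where a whole thing is asked for, a point or a joint stands for the part that bears it (a point fixed in the world has none). Each returns a list of dicts, best first, with "p" (0 to 1); they miss things now and then, are a little off and sometimes report something else, mostly with a low value. They report only what shows in the picture. A call takes as long as a camera call.
- env.find_in(thing, picture): "xyz" ([x, y, z] in mm, in world coordinates, good to about 4 mm: the middle of the surface that is visible of it).
- env.masks_of(thing, picture): "pixels" (384x512 bool, what is visible of it).
- env.mark_of(thing, picture): "xyz" ([x, y, z] in mm, in world coordinates, good to about 4 mm: a listed point, or the origin of a listed thing).
The state is a dict: "clock": time; "joints": joint angles; "qd": joint speeds; "joint_efforts": joint torques, N m; "tcp_pos": TCP position; "orientation": TCP orientation; "contact_force": force on the tool from outside, world axes, zero at the start; "moment": the same for the moment, N m; "opening": finger opening in mm; "finger_force": force on a finger pad.
Only numpy, scipy, OpenCV 4.12 (cv2) and the standard library are available. Lean on these libraries where they do the work, as an engineer would, in place of code of your own. Each camera call takes 0.05 s, during which the arm holds its last target. There are 200 camera calls.

## Task

The wooden laundry tray on the assembly board still lacks its end board, and a colleague is about to screw it on. Lift the jar of screws away from in front of the tray's open end and stand it upright on the bare worktop, off the assembly board; then stand the end board upright across the open end, handle cleat outwards, flush with the tray's sides and bottom, and press it squarely against the tray with a gentle, steady push of about 10 N. Finish while still holding it pressed like that: do not let go, do not ram the joint, keep the tray in its corner of the fences, and leave the glue bottle, the dosing cup and the screwdriver where they are.

Things in the scene. Friction and masses are not known exactly. Their poses are not given: they have to be found in the camera images.
- assembly_board: Plywood board fixed on the worktop, 18 mm thick, with 2 fixed wooden fences 30 mm high: behind the tray's far end and along its left side (from 50 mm behind the open end). Origin at worktop height under the middle of the tray's open end; x points into the tray, y left, z up. Plywood: x -110 to 300, y -128 to 153 mm. Tray, jar and finally the end board stand on it (z = 18 mm).
- tray: Loose unfinished wooden tray, 0.65 kg, against both fences, which take the push. 260 long (x), 224 wide (y), 75 mm high; sides 15, bottom 8 mm thick; open at the top and at the end facing the robot. Origin in the plane of the open end (the side boards' ends), mid-width, at the underside; x points into the tray, y left, z up. A cleat handle sits on the far end's outer face. Contact is stiff.
- end_board: Loose board, about 0.15 kg, 15 thick (x), 224 long (y), 75 mm high (z), standing on its long edge at the right. Origin mid-underside, without cleat. +x: plain inner face, 7.5 mm from the origin, goes on the tray. Outer face: dark cleat 100 long, 20 deep, 42 to 64 mm up; 35 mm thick there (x -27.5 to 7.5). Fitted: axes parallel to the tray's, origin at x = -7.5 mm, y = z = 0 in its frame.
- screw_jar: Closed clear jar of screws with a red lid, about 0.22 kg, 53 mm in diameter, 74 mm high, standing on the plywood just in front of the tray's open end, where the end board must go. Origin at the centre of its underside.
- glue_bottle: Yellow bottle of wood glue with an orange cap, 52 mm in diameter, 150 mm high, standing at the right; leave it alone. Origin at the centre of its underside.
- dosing_cup: Blue open dosing cup, 68 mm in diameter, 60 mm high, standing at the right; leave it alone. Origin at the centre of its underside.
- screwdriver: Screwdriver with a red handle lying on the worktop at the left, about 160 mm long; leave it alone. Origin under its middle.
- cleat (a point): The middle of the cleat's outer face on the end board, 27.5 mm out from the board's origin (its -x side) and 53 mm above its lower edge; it must face away from the tray.

How it is judged:
By the outcome, as a careful person would: the job done as asked, in the order asked, and still so for the second after the job is handed in, while the arm keeps its last pose, push and grip.
It also fails if it takes over 67 s, if anything falls off the work surface, if the arm or the gripper's body presses on something with over 40 N, if the wrist force passes 120 N, or if a joint passes its speed limit or range.

## Working session

There is one attempt and no reset: what is moved stays moved. The work goes in short steps, Python scripts to look and compute and a tool call to move; the robot and the scene stay as the last step left them, time stands still between calls to the robot, and variables do not carry over. Pictures are saved under pics/ and viewed, at most 10 in all, crops included, and the job is handed in when it is done.

Besides the shell and the picture viewer there is one more tool, called after ">>>" as name(argument=value, ...) on one line, values as JSON. apply_moves: Moves the arm, as the interface text tells. Its arguments: {"type":"object","properties":{"targets":{"type":"array","items":{"type":"number"}},"claw":{"type":"number"}},"required":["targets"]}

```bash
mkdir -p pics; ls; cat > h.py <<'E'
import numpy as np, cv2
from workcell import env
from scipy.spatial.transform import Rotation as R
np.set_printoptions(precision=1,suppress=True)
def proj(p,X):
    return cv2.projectPoints(np.array(X,float).reshape(-1,3),p["rvec"],p["tvec"],p["K"],None)[0].reshape(-1,2)
def onplane(p,uv,z):
    Rm=cv2.Rodrigues(np.array(p["rvec"],float))[0];c=-Rm.T@np.ravel(p["tvec"])
    uv=np.array(uv,float).reshape(-1,2);d=np.c_[uv,np.ones(len(uv))]@np.linalg.inv(p["K"]).T@Rm
    return c+d*((z-c[2])/d[:,2])[:,None]
def save(p,n): cv2.imwrite("pics/"+n+".png",p["image"][:,:,::-1])
E
cat > a.py <<'E'
from h import *
s=env.read_state();print(s["clock"],s["tcp_pos"],s["orientation"],s["opening"],env.pinch_z,s["contact_force"])
im=[]
for c in("top","scene"):
    p=env.camera(c);im.append(p["image"])
    for t in"assembly_board tray end_board screw_jar glue_bottle dosing_cup screwdriver cleat".split():
        print(c,t,[(np.array(d["xyz"]),round(d["p"],2)) for d in env.mark_of(t,p)[:2]])
        
    save(p,c+"0")
E
python3 a.py
```

```text
pics
0.0 [ 296.5 -660.7  230.2] [-3.1 -0.7  0. ] 85.2237853871596 18.700000000000003 [-0.1 -0.4 -0.1]
top assembly_board [(array([577.2,  73.7,   0.2]), 0.73), (array([ 446.7, -335.2,   47.1]), 0.67)]
top tray [(array([577.4,  68.2,  16.2]), 0.66)]
top end_board [(array([ 450.2, -306.2,    1.7]), 0.57)]
top screw_jar [(array([537.7, 105. ,  17.4]), 0.76)]
top glue_bottle [(array([ 505.9, -437.5,   -0.5]), 0.87)]
top dosing_cup [(array([ 660.2, -231.1,    1.5]), 0.89)]
top screwdriver [(array([615.2, 396.7,   0.2]), 0.66)]
top cleat [(array([ 445. , -330.8,   49.3]), 0.87)]
scene assembly_board [(array([574.2,  68.2,  -1.2]), 0.7), (array([ 444.6, -331.6,   53.2]), 0.56)]
scene tray [(array([579.3,  71.6,  23. ]), 0.86), (array([578.1,  67.5,  -2.4]), 0.49)]
scene end_board [(array([ 448.6, -301.2,   -1.4]), 0.72)]
scene screw_jar [(array([537.4,  99.3,  17.9]), 0.71)]
scene glue_bottle [(array([ 503.8, -438.7,   -2.2]), 0.68)]
scene dosing_cup [(array([ 659.6, -228.8,   -0.5]), 0.57)]
scene screwdriver [(array([618.3, 397.6,   2.7]), 0.64)]
scene cleat [(array([ 443.9, -337.3,   49.3]), 0.83), (array([539.3, 101.1,  19.8]), 0.75)]
```

View pics/top0.png

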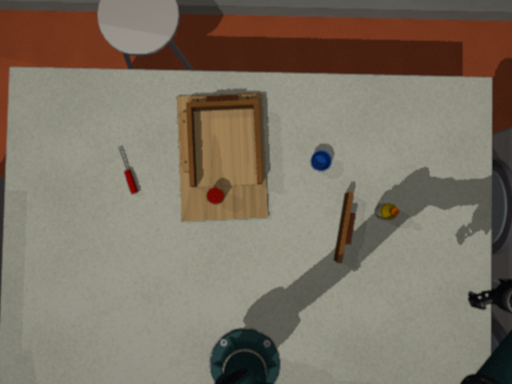

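View pics/scene0.png

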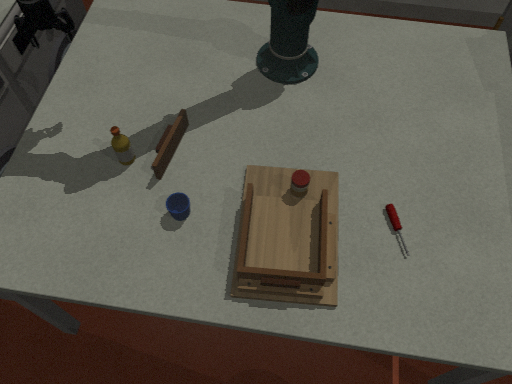

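```bash
cat >> h.py <<'E'
def tool():
    s=env.read_state();return np.array(s["tcp_pos"]),R.from_rotvec(s["orientation"]).as_matrix(),s
def yaw(M): return np.degrees(np.arctan2(M[1,1],M[0,1])) # dir of tool y
def togo(P,ydeg=None):
    p,M,s=tool()
    print("t",s["clock"],"tcp",p,"yaw",yaw(M),"F",np.array(s["contact_force"]),"q7",round(s["joints"][6],2),"op",s["opening"])
    print("tool shift units",np.round(M.T@(np.array(P)-p)/25,2), "turn units", None if ydeg is None else -((ydeg-yaw(M)+90)%180-90)/4)
def quad(p,t):
    m=env.masks_of(t,p)
    return m[0]["pixels"].astype(np.uint8) if m else None
E
python3 - <<'E'
from h import *
p,M,s=tool();print(M,yaw(M),s["joints"])
togo([537,102,220],90)
for c in("top","scene"):
    p=env.camera(c)
    for t,z in(("tray",93),("end_board",75),("assembly_board",18),("screw_jar",92),("dosing_cup",60)):
        m=quad(p,t)
        if m is None: print(t,"none");continue
        ct=max(cv2.findContours(m,0,1)[0],key=cv2.contourArea)
        r=cv2.minAreaRect(ct);b=cv2.boxPoints(r)
        print(c,t,m.sum(),b.ravel(),"\n",onplane(p,b,z)[:,:2].ravel())
E
```

```text
[[ 0.9  0.4 -0. ]
 [ 0.4 -0.9 -0. ]
 [-0.   0.  -1. ]] -65.83087146307462 [ 1.1  0.6  0.   1.6 -0.   0.9 -0. ]
t 0.9 tcp [ 296.8 -661.5  231.3] yaw -65.83087146307462 F [ 0.   0.5 -0.8] q7 -0.03 op 85.31767675924797
tool shift units [ 21.3 -23.9   0.5] turn units 6.042282134231343
tray none
top end_board 872 [331.6 261.9 344.  191.6 360.  194.4 347.6 264.7] 
 [ 340.2 -265.8  559.7 -301.   552.  -351.2  332.5 -315.9]
top assembly_board 3995 [175.8  96.2 262.1  92.4 267.6 217.9 181.4 221.7] 
 [861.1 241.6 880.  -39.1 471.4 -65.7 453.1 212.8]
top screw_jar 327 [375. 204. 399. 204. 399. 219. 375. 219.] 
 [ 522.8 -394.1  524.4 -468.2  478.2 -468.8  476.6 -394.7]
top dosing_cup 390 [310. 149. 330. 149. 330. 172. 310. 172.] 
 [ 692.7 -194.   694.1 -257.3  621.2 -258.5  619.9 -195.3]
scene tray 7596 [235.7 283.2 243.9 182.4 332.7 189.6 324.5 290.4] 
 [872.3 -19.  582.3 -50.  565.8 197.5 855.8 200. ]
scene end_board 1184 [143.5 172.4 175.8 105.5 193.7 114.2 161.3 181.1] 
 [ 585.  -343.   327.5 -313.4  352.5 -249.9  605.  -284.6]
scene assembly_board 5109 [231.  298.2 241.7 164.1 347.5 172.5 336.8 306.6] 
 [889.3 -31.3 474.6 -77.7 453.3 244.6 868.1 242.3]
scene screw_jar 451 [289.  195.8 292.4 168.4 310.7 170.7 307.2 198. ] 
 [604.   80.2 513.6  78.6 512.9 130.8 603.1 130.6]
scene dosing_cup 501 [167. 193. 189. 193. 189. 219. 167. 219.] 
 [ 632.3 -263.4  622.4 -201.9  702.6 -182.5  712.2 -242.1]
```

>>> apply_moves(targets=[0,0,0,1,0,0,0,1,0,0,0,1,0,0,0,1,0,0,0,1,1,-1,0,0,1,-1,0,0,1,-1,0,0,1,-1,0,0,1,-1,0,0], claw=1)

```text
clock: 2.75
tcp_pos: [413.2, -526.9, 231.4]
orientation: [3.139, 0.114, 0.0]
contact_force: [0.8, -0.1, -0.2]
opening: 85.3
finger_force: 0.0
```

>>> apply_moves(targets=[1,-1,0,0,1,-1,0,0,1,-1,0,0,1,-1,0,0,1,-1,0,0,0.6,-1,0,0,0,-1,0,0,0,-1,0,0,0,-1,0,0,0,-1,0,0])

```text
clock: 4.0
tcp_pos: [532.9, -267.0, 231.4]
orientation: [3.139, 0.113, -0.0]
contact_force: [0.5, 0.2, 0.2]
opening: 85.4
finger_force: 0.0
```

>>> apply_moves(targets=[0,-1,0,0,0,-1,0,0,0,-1,0,0,0,-1,0,0,0,-1,0,0,0,-1,0,0,0,-1,0,0,0,-1,0,0,0,-1,0,0,0,-1,0,0])

```text
clock: 5.25
tcp_pos: [514.7, -18.0, 231.5]
orientation: [3.139, 0.113, 0.0]
contact_force: [-0.7, -0.3, 0.3]
opening: 85.4
finger_force: 0.0
```

```bash
python3 - <<'E'
from h import *
togo([537,102,220],94)
p=env.camera("wrist");save(p,"w1")
Rm=cv2.Rodrigues(np.array(p["rvec"],float))[0];print(-Rm.T@np.ravel(p["tvec"]),Rm,p["K"])
for t in"tray end_board screw_jar assembly_board".split():
    print(t,[(np.array(d["xyz"]),round(d["p"],2)) for d in env.mark_of(t,p)[:2]])
E
```

```text
t 5.25 tcp [514.7 -18.  231.5] yaw -85.8764868943858 F [-0.7 -0.3  0.3] q7 -1.51 op 85.40403413211766
tool shift units [ 1.2 -4.7  0.5] turn units 0.03087827640354135
[599.1 -11.7 376. ] [[ 0.1 -1.   0. ]
 [-0.9 -0.1  0.3]
 [-0.3 -0.  -0.9]] [[323.    0.  255.4]
 [  0.  323.  189.1]
 [  0.    0.    1. ]]
tray [(array([575.9,  70.8,  18.1]), 0.86)]
end_board [(array([ 449.2, -302.6,    3.2]), 0.67)]
screw_jar []
assembly_board [(array([577.4,  71.9,  -2.2]), 0.71)]
```

View pics/w1.png

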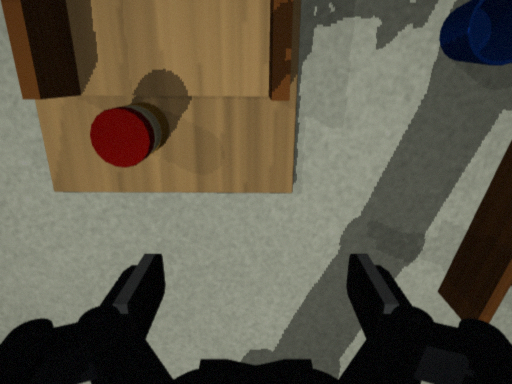

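```bash
python3 - <<'E'
from h import *
p=env.camera("wrist")
print("ply front",onplane(p,[[55,191],[293,192]],18))
print("bottom edge z26",onplane(p,[[80,96.5],[270,96.5]],26), "z18",onplane(p,[[80,97],[270,97]],18))
print("right top end z93",onplane(p,[[270,100],[290,100],[295,0]],93),onplane(p,[[23,98],[38,98],[5,0]],93))
a=np.radians(3.9);c,s=np.cos(a),np.sin(a)
def W(l,o=(574,69.5)): 
    l=np.array(l,float);return np.c_[o[0]+c*l[:,0]-s*l[:,1],o[1]+s*l[:,0]+c*l[:,1],l[:,2]]
im=p["image"][:,:,::-1].copy()
im=cv2.resize(im,None,fx=2,fy=2,interpolation=cv2.INTER_CUBIC)
L=[]
for y0,y1 in((-112,-97),(97,112)):
    L+=[([0,y0,93],[0,y1,93]),([0,y0,93],[100,y0,93]),([0,y1,93],[100,y1,93]),([0,y0,18],[0,y1,18]),([0,y0,18],[0,y0,93]),([0,y1,18],[0,y1,93])]
L+=[([0,-97,26],[0,97,26]),([-110,-128,18],[-110,153,18]),([-110,-128,18],[100,-128,18])]
for A,B in L:
    q=np.round(proj(p,W([A,B]))*2+.5).astype(int);cv2.line(im,q[0].tolist(),q[1].tolist(),(0,255,0),1)
cv2.imwrite("pics/ov.png",im[:420,:640])
E
```

```text
ply front [[456.8 211.8  18. ]
 [475.9 -67.1  18. ]]
bottom edge z26 [[567.6 167.3  26. ]
 [582.  -30.3  26. ]] z18 [[566.4 171.5  18. ]
 [581.1 -30.7  18. ]]
right top end z93 [[582.6 -27.3  93. ]
 [583.8 -44.2  93. ]
 [658.2 -40.   93. ]] [[569.  180.8  93. ]
 [569.9 168.2  93. ]
 [641.8 182.8  93. ]]
```

View pics/ov.png

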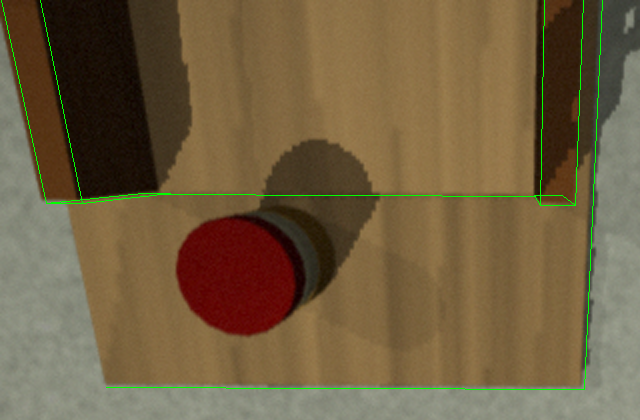

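```bash
python3 - <<'E'
from h import *
p=env.camera("wrist")
j=onplane(p,[119,137.2],92)[0];print(j, [(np.array(d["xyz"])) for d in env.mark_of("screw_jar",p)[:2]])
togo([j[0],j[1],45],94)
E
```

```text
[541.5 102.1  92. ] [array([540.7, 106.8,  21. ])]
t 5.65 tcp [515.6 -20.2 231.3] yaw -85.9571202277558 F [-0.  -0.9 -0.1] q7 -1.51 op 85.00705378195576
tool shift units [ 1.4 -4.8  7.5] turn units 0.010719943061047843
```

>>> apply_moves(targets=[0.35,-0.95,0,0,0.35,-0.95,0,0,0.35,-0.95,0,0,0.34,-0.95,0,0,0,-0.95,0,0,0,0,0,0])

```text
clock: 6.4
tcp_pos: [541.8, 103.4, 231.2]
orientation: [-3.139, -0.118, 0.0]
contact_force: [-0.4, -0.9, 1.0]
opening: 85.5
finger_force: 0.0
```

```bash
python3 - <<'E'
from h import *
p=env.camera("wrist");save(p,"w2")
im=p["image"].astype(int);m=((im[...,0]>90)&(im[...,1]<40)&(im[...,2]<40)).astype(np.uint8)
n,l,st,c=cv2.connectedComponentsWithStats(m);k=1+np.argmax(st[1:,4]);(x,y),r=cv2.minEnclosingCircle(np.argwhere(l==k)[:,::-1].astype(np.float32));print(st[k],c[k],x,y,r)
for z in(88,92,96):print(onplane(p,[x,y],z), onplane(p,[[x-r,y],[x+r,y]],z)[:,1])
print(env.mark_of("screw_jar",p)[:1])
for i in range(4):
    togo([541.5,102.1,45],94);env.camera("wrist")
E
```

```text
[ 228  151   56   53 2246] [254.8 176.9] 255.3000030517578 176.5 28.06324577331543
[[539.3 103.4  88. ]] [129.4  77.4]
[[540.5 103.5  92. ]] [129.2  77.9]
[[541.7 103.6  96. ]] [128.9  78.3]
[{'xyz': [541.0, 103.5, 19.2], 'p': 0.63}]
t 6.5 tcp [541.7 100.6 231.2] yaw -85.90176136363807 F [-0.  -0.5  0.1] q7 -1.74 op 85.45097393957806
tool shift units [-0.  -0.1  7.5] turn units 0.024559659090485297
t 6.55 tcp [541.7 100.2 231.2] yaw -85.95684584406266 F [ 0.6 -0.4  0.1] q7 -1.74 op 84.96785946508679
tool shift units [-0.  -0.1  7.5] turn units 0.010788538984343177
t 6.6 tcp [541.7 100.1 231.2] yaw -85.98281147013184 F [-0.2 -0.6  0.3] q7 -1.74 op 85.50965778729726
tool shift units [-0.  -0.1  7.5] turn units 0.004297132467044662
t 6.65 tcp [541.7 100.2 231.3] yaw -85.98378409227995 F [-0.4  0.9  0.3] q7 -1.74 op 85.38543286036735
tool shift units [-0.  -0.1  7.5] turn units 0.0040539769300096395
```

View pics/w2.png

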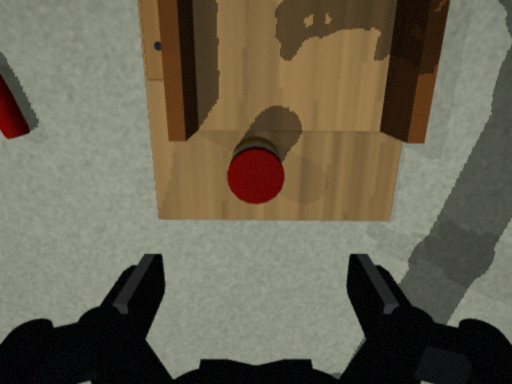

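>>> apply_moves(targets=[0,-0.11,1,0,0,0,1,0,0,0,1,0,0,0,1,0,0,0,1,0,0,0,1,0,0,0,1,0,0,0,0.7,0,0,0,0,0])

```text
clock: 7.82
tcp_pos: [540.8, 104.2, 37.8]
orientation: [3.139, 0.113, -0.004]
contact_force: [0.3, -0.8, 0.3]
opening: 85.5
finger_force: 0.0
```

>>> apply_moves(targets=[0,0,0,0,0,0,0,0,0,0,0,0,0,0,0,0,0,0,0,0,0,0,0,0], claw=0)

```text
clock: 8.57
tcp_pos: [542.4, 104.3, 39.9]
orientation: [3.139, 0.113, 0.003]
contact_force: [0.0, -1.9, 6.0]
opening: 51.0
finger_force: 59.4
```

>>> apply_moves(targets=[0,0,-0.4,0,0,0,-0.8,0,0,0,-1,0,0,0,-0.9,0,0,-0.4,-0.9,0,0,-0.8,0,0,0,-0.9,0,0,0,-0.9,0,0,0,-0.9,0,0,0,-0.9,0,0])

```text
clock: 9.82
tcp_pos: [531.1, 226.6, 137.4]
orientation: [3.139, 0.117, -0.004]
contact_force: [-0.3, -0.3, -3.5]
opening: 50.8
finger_force: 61.3
```

>>> apply_moves(targets=[0,-0.9,0,0,0,-0.9,0,0,0,-0.7,0,0,0,-0.2,0.5,0,0,0,0.9,0,0,0,0.9,0,0,0,0.9,0,0,0,0.6,0,0,0,0.3,0,0,0,0,0])

```text
clock: 11.08
tcp_pos: [527.8, 291.5, 35.9]
orientation: [3.139, 0.114, -0.001]
contact_force: [0.5, -0.0, -2.3]
opening: 50.9
finger_force: 61.3
```

```bash
python3 - <<'E'
from h import *
togo([525,290,22],94)
p=env.camera("scene");save(p,"s2")
print(env.mark_of("screw_jar",p)[:1])
togo([525,290,22],94)
E
```

```text
t 11.075 tcp [527.8 291.5  35.9] yaw -85.8562204272567 F [ 0.5 -0.  -2.3] q7 -2.02 op 50.92533578529639
tool shift units [-0.1  0.1  0.6] turn units 0.035944893185828164
[{'xyz': [522.7, 291.8, 16.5], 'p': 0.88}]
t 11.175 tcp [528.4 292.   36.8] yaw -85.84260367201804 F [-0.1 -0.4 -2.3] q7 -2.02 op 51.132571381431475
tool shift units [-0.1  0.1  0.6] turn units 0.03934908199548204
```

>>> apply_moves(targets=[0,0,0.3,0,0,0,0.15,0,0,0,0.06,0,0,0,0.04,0,0,0,0,0])

```text
clock: 11.8
tcp_pos: [527.9, 291.9, 22.5]
orientation: [3.139, 0.114, -0.0]
contact_force: [0.7, -0.2, -3.6]
opening: 50.4
finger_force: 61.3
```

>>> apply_moves(targets=[0,0,0.04,0,0,0,0,0,0,0,0,0])

```text
clock: 12.18
tcp_pos: [528.1, 291.9, 22.0]
orientation: [-3.139, -0.114, -0.001]
contact_force: [-0.4, -0.5, 3.5]
opening: 51.3
finger_force: 61.2
```

>>> apply_moves(targets=[0,0,0,0,0,0,0,0,0,0,0,0,0,0,-0.2,0,0,0,-0.8,0,0,0,-1,0,0,0,-1,0,0,0,-1,0,0,0,-1,-1,0,0,-1,-1], claw=1)

```text
clock: 13.42
tcp_pos: [528.0, 291.8, 174.0]
orientation: [-3.123, -0.336, -0.002]
contact_force: [-0.1, -0.1, -0.3]
opening: 85.7
finger_force: 0.0
```

>>> apply_moves(targets=[0,0,-1,-1,0,0,-1,-1,0,0,0,-1,0,0,0,-1,0,0,0,-1,0,0,0,-1,0,0,0,-1,0,0,0,-1,0,0,0,-1,0,0,0,-1])

```text
clock: 14.68
tcp_pos: [527.9, 291.6, 223.1]
orientation: [2.82, 1.384, 0.002]
contact_force: [-0.1, -0.8, -1.0]
opening: 85.4
finger_force: 0.0
```

```bash
python3 - <<'E'
from h import *
togo([449,-304,190],81)
p=env.camera("scene");save(p,"s3")
print(env.mark_of("screw_jar",p)[:1], [env.mark_of(t,p)[:1] for t in("screwdriver","dosing_cup")])
cv2.imwrite("pics/s3c.png",cv2.resize(p["image"][100:320,220:460,::-1],None,fx=2,fy=2))
E
```

```text
t 14.675 tcp [527.9 291.6 223.1] yaw -37.7148504481069 F [-0.1 -0.8 -1. ] q7 -1.34 op 85.43661462934867
tool shift units [-20.8  12.1   1.3] turn units 15.321287387973271
[{'xyz': [523.6, 288.2, -0.7], 'p': 0.78}] [[{'xyz': [615.0, 396.5, 4.7], 'p': 0.54}], [{'xyz': [659.5, -229.1, 1.8], 'p': 0.82}]]
```

View pics/s3c.png

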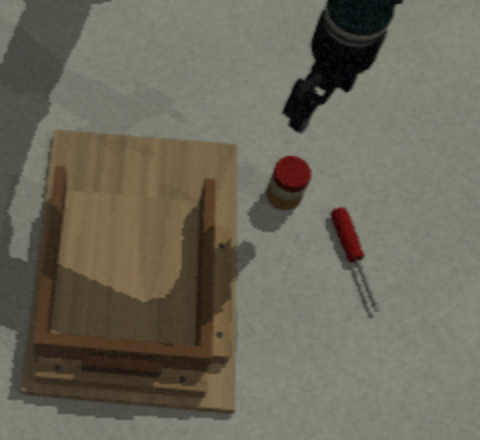

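>>> apply_moves(targets=[-0.8,0.6,0,-1,-0.85,0.53,0,-1,-0.88,0.47,0,-1,-0.91,0.41,0,-1,-0.94,0.34,0,-1,-0.96,0.28,0,-1,-0.98,0.2,0,-1,-0.99,0.14,0,-1,-1,0.07,0,-1,-1,0,0,-1])

```text
clock: 16.12
tcp_pos: [520.3, 41.1, 222.0]
orientation: [2.177, 2.264, 0.0]
contact_force: [0.5, -0.2, -0.2]
opening: 85.2
finger_force: 0.0
```

>>> apply_moves(targets=[-1,-0.07,0,-1,-0.99,-0.14,0,-1,-0.98,-0.2,0,-1,-0.96,-0.28,0,-1,-0.94,-0.34,0,-1,-0.91,-0.41,0,-1,-0.88,-0.47,0,-1,-0.85,-0.53,0,-1,-0.8,-0.6,0,-1,-0.77,-0.64,0,-1])

```text
clock: 17.38
tcp_pos: [511.9, -208.9, 222.0]
orientation: [1.272, 2.872, -0.001]
contact_force: [-0.2, -0.6, -0.0]
opening: 85.7
finger_force: 0.0
```

>>> apply_moves(targets=[0,-1,0,-1,0,-1,0,-1,0,-1,0,-1,0,-1,0,-1,0,0,0,-1,0,0,0,-1,0,0,0,-1,0,0,0,-1,0,0,0,-1,0,0,0,-0.7])

```text
clock: 18.62
tcp_pos: [445.4, -282.4, 221.9]
orientation: [-0.247, -3.132, 0.001]
contact_force: [-0.8, 0.6, 0.3]
opening: 85.5
finger_force: 0.0
```

```bash
python3 - <<'E'
from h import *
p=env.camera("wrist");save(p,"w4")
for t in("end_board","cleat"): print(t,env.mark_of(t,p)[:1])
env.camera("wrist");togo([449,-304,220],81)
E
```

```text
end_board [{'xyz': [448.8, -302.7, 1.4], 'p': 0.61}]
cleat [{'xyz': [450.5, -331.3, 54.2], 'p': 0.57}]
t 18.825 tcp [ 445.5 -282.3  221.8] yaw 80.8831629018615 F [-0.4 -0.3  0.6] q7 1.55 op 85.51221840831566
tool shift units [-0.3 -0.8  0.1] turn units -0.029209274534625962
```

View pics/w4.png

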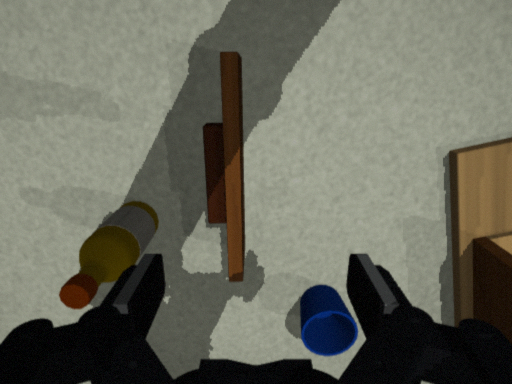

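```bash
python3 - <<'E'
from h import *
p=env.camera("wrist");q=env.camera("top")
g=cv2.cvtColor(p["image"],cv2.COLOR_RGB2GRAY).astype(float)
# board edges on several rows
hsv=p["image"].astype(int);rb=hsv[...,0]-hsv[...,2]
for v in(58,80,100,115,140,180,210,240,270):
    print(v,"".join("%4d"%k for k in rb[v,200:250:1]) if v in(100,180) else "", [int(k) for k in np.where(rb[v,195:255]>18)[0][[0,-1]]+195])
C=np.array([[221,52],[241,52],[244.5,280],[229,281]])
w=onplane(p,C,75);print(w)
print("cen",w.mean(0),"len",np.linalg.norm(w[0]-w[3]),np.linalg.norm(w[1]-w[2]),"dir",[np.degrees(np.arctan2(*(a-b)[[1,0]])) for a,b in((w[0],w[3]),(w[1],w[2]))])
k=onplane(p,[[204.5,124],[207.5,222.5]],64);print("cleat",k,np.linalg.norm(k[0]-k[1]))
a=np.radians(81)
for ang in(81,80):
  a=np.radians(ang);c,s=np.cos(a),np.sin(a)
  im=cv2.resize(p["image"][:,:,::-1],None,fx=2,fy=2,interpolation=cv2.INTER_CUBIC)
E
```

```text
58  [220, 240]
80  [221, 240]
100    5   6   6   5   8   6   7  11   9   7   8   6   5   6   5   7   9   3   6   7  10  15  41  45  38  42  40  45  49  41  42  42  37  43  37  38  38  37  28  24  25  13  10   8   7  10   9   7   7   7 [222, 240]
115  [222, 241]
140  [204, 241]
180    8   8   5   8   9   8  16  24  21  22  27  22  22  30  22  30  25  21  24  35  34  39  37  24  29  63  70  69  71  71  70  71  74  74  73  74  76  72  72  69  49  31  26  13  14  16  12  14  10  12 [207, 242]
210  [208, 244]
240  [227, 244]
270  [228, 243]
[[ 338.2 -294.    75. ]
 [ 340.8 -277.5   75. ]
 [ 560.8 -312.2   75. ]
 [ 559.5 -328.6   75. ]]
cen [ 449.8 -303.1   75. ] len 223.93779858577375 222.6870544259013 dir [np.float64(171.10738006123853), np.float64(171.0582088130575)]
cleat [[ 395.3 -321.8   64. ]
 [ 494.  -339.7   64. ]] 100.22139827506741
```

>>> apply_moves(targets=[-0.31,-0.63,1,0,0,-0.6,1,0,0,0,1,0,0,0,1,0,0,0,1,0,0,0,1,0,0,0,0.9,0,0,0,0.53,0,0,0,0,0])

```text
clock: 20.05
tcp_pos: [448.1, -313.5, 35.2]
orientation: [-0.247, -3.13, -0.001]
contact_force: [0.0, 0.1, -0.8]
opening: 85.4
finger_force: 0.0
```

```bash
python3 - <<'E'
from h import *
env.camera("top");env.camera("top");togo([448.3,-313.9,36],81.1)
E
```

```text
t 20.15 tcp [ 448.8 -313.9   36.3] yaw 80.96499133232852 F [-0.  -0.6  0.7] q7 1.36 op 85.36848493675187
tool shift units [ 0. -0.  0.] turn units -0.033752166917867754
```

>>> apply_moves(targets=[0,0,0,0,0,0,0,0,0,0,0,0,0,0,0,0,0,0,0,0,0,0,0,0,0,0,0,0], claw=0)

```text
clock: 21.02
tcp_pos: [448.5, -314.1, 36.3]
orientation: [0.248, 3.131, -0.001]
contact_force: [-0.6, -0.9, 6.0]
opening: 34.2
finger_force: 59.8
```

>>> apply_moves(targets=[0,0,-0.3,0,0,0,-0.8,0,0,0,-1,0,0,0,-1,0,0,0,-1,0,0,0,-0.9,0,0,0,0,0])

```text
clock: 21.9
tcp_pos: [449.2, -314.1, 162.1]
orientation: [0.247, 3.129, -0.002]
contact_force: [0.4, -0.6, -1.8]
opening: 34.4
finger_force: 59.7
```

```bash
python3 - <<'E'
from h import *
p=env.camera("wrist");save(p,"w5");q=env.camera("top")
for t in("end_board","cleat"): print(t,env.mark_of(t,p)[:1],env.mark_of(t,q)[:1])
for i in range(3):
    togo([500,70,160],4)
    env.camera("top")
E
```

```text
end_board [] [{'xyz': [449.0, -302.3, 127.0], 'p': 0.7}]
cleat [{'xyz': [447.0, -331.7, 177.5], 'p': 0.62}] [{'xyz': [446.2, -329.9, 177.9], 'p': 0.94}]
t 22.2 tcp [ 447.6 -313.4  159.7] yaw 80.97917759999673 F [ 0.7 -0.2 -1.2] q7 1.52 op 34.28407466724328
tool shift units [ 0.3 15.5  0. ] turn units 19.244794399999183
t 22.25 tcp [ 447.8 -313.4  159.9] yaw 80.97871922196343 F [-0.3 -1.3 -1.2] q7 1.52 op 34.12640398793228
tool shift units [ 0.3 15.5  0. ] turn units 19.244679805490858
t 22.3 tcp [ 448.  -313.5  160. ] yaw 80.98238264474264 F [ 0.1  0.2 -1.6] q7 1.52 op 34.44398159180565
tool shift units [ 0.3 15.5  0. ] turn units 19.24559566118566
```

View pics/w5.png

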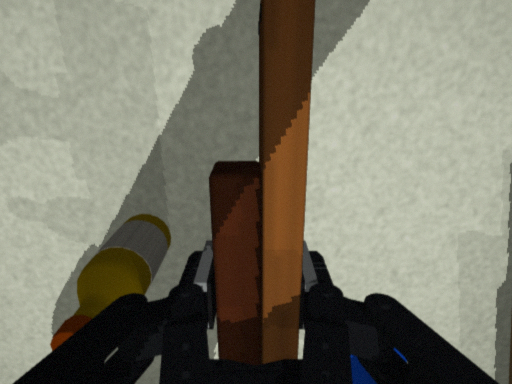

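>>> apply_moves(targets=[0,0.5,0,0,0,1,0,0,0,1,0,0,0,1,0,0,0,1,0,0,0,1,0,0,0.03,0.5,0,1,0.07,0.5,0,1,0.1,0.49,0,1,0.14,0.48,0,1])

```text
clock: 23.6
tcp_pos: [474.4, -126.5, 160.9]
orientation: [-0.683, -3.067, -0.001]
contact_force: [0.3, 0.3, -1.0]
opening: 34.0
finger_force: 59.7
```

>>> apply_moves(targets=[0.17,0.47,0,1,0.2,0.46,0,1,0.23,0.44,0,1,0.26,0.42,0,1,0.29,0.4,0,1,0.32,0.38,0,1,0.35,0.36,0,1,0.37,0.33,0,1,0.39,0.31,0,1,0.41,0.28,0,1])

```text
clock: 24.85
tcp_pos: [485.4, -2.6, 160.9]
orientation: [-1.69, -2.648, -0.001]
contact_force: [-0.1, -0.2, -2.5]
opening: 34.1
finger_force: 59.9
```

>>> apply_moves(targets=[0.43,0.25,0,1,0.45,0.22,0,1,0.46,0.19,0,1,0.48,0.15,0,1,0.49,0.12,0,1,0,0,0,0.25,0,0,0,0])

```text
clock: 25.72
tcp_pos: [490.7, 58.2, 160.7]
orientation: [-2.142, -2.298, 0.001]
contact_force: [0.8, -0.3, -1.3]
opening: 35.0
finger_force: 59.9
```

```bash
python3 - <<'E'
from h import *
q=env.camera("top");p=env.camera("wrist");save(p,"w6")
for t in("end_board","cleat","tray"): print(t,env.mark_of(t,p)[:1],env.mark_of(t,q)[:1])
for i in range(2):
    togo([524,66.3,100],3.9)
    env.camera("top")
E
```

```text
end_board [{'xyz': [500.7, 61.6, 128.2], 'p': 0.75}] [{'xyz': [500.2, 63.3, 123.8], 'p': 0.78}]
cleat [{'xyz': [474.4, 59.2, 176.8], 'p': 0.69}] []
tray [{'xyz': [573.8, 68.1, 16.1], 'p': 0.82}] [{'xyz': [578.2, 68.9, 19.9], 'p': 0.65}]
t 26.125 tcp [491.2  57.9 160.8] yaw 3.945042222103438 F [ 0.  -0.8 -2.3] q7 -0.29 op 34.250046575724184
tool shift units [0.2 1.3 2.4] turn units 0.011260555525858251
t 26.175 tcp [491.2  58.  160.8] yaw 3.9512206339396747 F [-0.9 -0.2 -0.6] q7 -0.29 op 34.46891471602554
tool shift units [0.2 1.3 2.4] turn units 0.012805158484919588
```

View pics/w6.png

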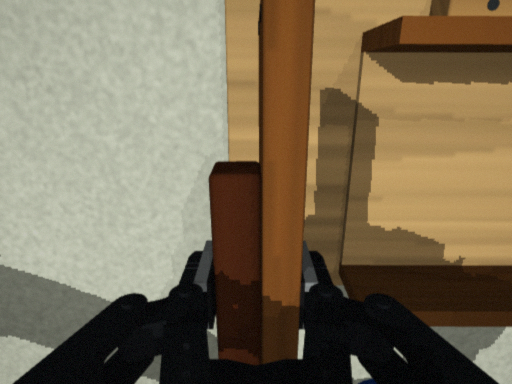

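```bash
cat > ov.py <<'E'
from h import *
a=np.radians(3.9);c,s=np.cos(a),np.sin(a)
def W(l,o=(574,69.5)): 
    l=np.array(l,float);return np.c_[o[0]+c*l[:,0]-s*l[:,1],o[1]+s*l[:,0]+c*l[:,1],l[:,2]]
L=[]
for y0,y1 in((-112,-97),(97,112)):
    L+=[([0,y0,93],[0,y1,93]),([0,y0,93],[260,y0,93]),([0,y1,93],[260,y1,93]),([0,y0,18],[0,y0,93]),([0,y1,18],[0,y1,93])]
L+=[([0,-97,26],[0,97,26]),([-110,-128,18],[-110,153,18]),([-110,153,18],[300,153,18]),([-110,-128,18],[300,-128,18])]
def draw(p,im,f,B=None):
    for A,B_ in L:
        q=np.round((proj(p,W([A,B_]))+.5)*f-.5).astype(int);cv2.line(im,q[0].tolist(),q[1].tolist(),(0,255,0),1)
    if B is not None:  # board origin x,y,z, yaw deg
        t=np.radians(B[3]);r=np.array([[np.cos(t),-np.sin(t)],[np.sin(t),np.cos(t)]])
        for x in(-7.5,7.5):
            X=np.array([[x,-112,75],[x,112,75],[-x,112,75],[x,112,0],[x,112,75],[x,-112,75],[x,-112,0]],float)
            X=np.c_[X[:,:2]@r.T+B[:2],X[:,2]+B[2]]
            q=np.round((proj(p,X)+.5)*f-.5).astype(int);cv2.polylines(im,[q.reshape(-1,1,2)],False,(255,255,0),1)
E
python3 - <<'E'
from ov import *
t,M,_=tool();b=t+M@[0.3,10,0];B=[b[0],b[1],124.4,3.9]
p=env.camera("wrist");q=env.camera("top")
u=cv2.resize(p["image"][:,:,::-1],None,fx=1.5,fy=1.5,interpolation=cv2.INTER_CUBIC);draw(p,u,1.5,B)
v=cv2.resize(q["image"][:,:,::-1],None,fx=5,fy=5,interpolation=cv2.INTER_CUBIC);draw(q,v,5,B)
cv2.imwrite("pics/ov2.png",np.hstack([u[:600,320:660],v[700:1130,870:1330][:430].copy() if 0 else cv2.copyMakeBorder(v[680:1130,880:1340],0,u[:600].shape[0]-450,0,0,0)]))
E
```

```text
(no output)
```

View pics/ov2.png

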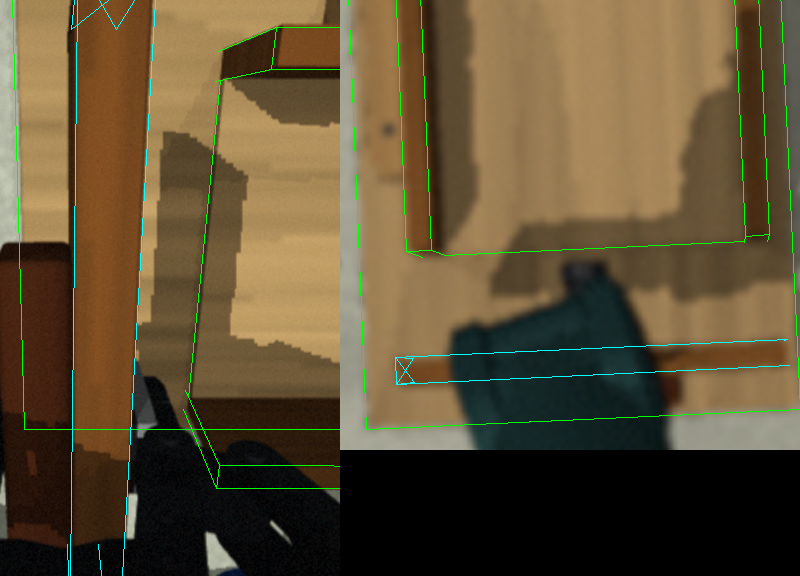

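```bash
python3 - <<'E'
from ov import *
t,M,_=tool();b=t+M@[0.3,10,0]
q=env.camera("top")
a=np.radians(3.9)
for y in(112,-112): print(y,proj(q,[[b[0]-y*np.sin(a),b[1]+y*np.cos(a),199.4]]))
I=q["image"].astype(int)
for v in(208,209,210): print(v,252,[tuple(k) for k in I[v,252:266].tolist()])
for v in(208,209,210): print(v,[tuple(k) for k in I[v,328-156:340-156].tolist()]) 
print([ "%d"%x for x in I[205,328:340,0]])
c=I[203:216,250:264,0];print(c)
print(I[200:212,330-0:340,0])
E
```

```text
112 [[186.7 209.7]]
-112 [[265.1 206. ]]
208 252 [(112, 71, 34), (112, 71, 34), (112, 72, 33), (112, 72, 33), (114, 75, 36), (114, 75, 37), (113, 73, 34), (115, 75, 36), (119, 79, 39), (121, 81, 41), (116, 77, 38), (110, 73, 37), (117, 80, 43), (136, 99, 60)]
209 252 [(112, 78, 44), (112, 79, 44), (112, 79, 43), (114, 81, 46), (118, 86, 49), (121, 88, 53), (123, 89, 53), (126, 91, 55), (130, 97, 57), (132, 98, 59), (126, 93, 56), (124, 93, 59), (130, 98, 62), (145, 113, 72)]
210 252 [(124, 97, 62), (124, 96, 62), (124, 98, 63), (126, 99, 64), (131, 105, 67), (135, 108, 72), (137, 109, 71), (137, 108, 71), (142, 112, 75), (141, 113, 74), (139, 111, 74), (143, 114, 76), (146, 116, 78), (151, 121, 80)]
208 [(154, 153, 139), (152, 152, 138), (150, 150, 136), (151, 150, 136), (152, 151, 137), (153, 153, 137), (152, 153, 138), (151, 150, 136), (151, 144, 124), (156, 134, 100), (158, 128, 87), (157, 126, 84)]
209 [(154, 153, 138), (151, 150, 136), (149, 148, 135), (149, 150, 136), (153, 151, 137), (152, 152, 137), (154, 153, 139), (153, 151, 138), (152, 146, 128), (154, 134, 103), (157, 128
[... 899 characters left out ...]
 147]
 [149 147 143 143 141 144 148 152 154 149 148 147 148 148]
 [147 145 143 143 143 143 149 153 153 149 148 147 148 148]
 [143 141 143 143 143 143 149 153 153 149 148 147 148 149]]
[[147 166 167 164 164 163 161 156 157 160]
 [159 169 170 166 165 164 161 158 159 160]
 [160 171 169 168 166 164 162 159 160 161]
 [160 169 169 168 165 165 166 163 161 162]
 [165 170 170 167 165 164 164 161 160 161]
 [169 170 168 165 162 164 164 162 161 162]
 [168 168 166 165 163 163 165 164 165 165]
 [166 165 165 165 163 162 165 166 167 168]
 [165 163 162 162 163 164 167 168 168 166]
 [165 162 161 162 162 163 166 165 165 166]
 [163 161 161 161 161 161 163 164 164 164]
 [162 161 161 160 159 160 162 165 164 163]]
```

```bash
python3 - <<'E'
from ov import *
q=env.camera("top");I=q["image"].astype(int)[...,0]-q["image"].astype(int)[...,2]
J=q["image"].astype(int)[...,1]
for rows,cols in((range(206,214),range(181,196)),(range(202,211),range(258,270))):
    print(list(cols));print(J[rows.start:rows.stop,cols.start:cols.stop])
E
```

```text
[181, 182, 183, 184, 185, 186, 187, 188, 189, 190, 191, 192, 193, 194, 195]
[[136 128 127 127 125 123 117 117 119 123 123 124 123 122 120]
 [136 128 127 126 123 117 109 104 106 109 110 108 108 107 106]
 [134 129 127 128 123 110  91  81  84  86  85  83  83  83  82]
 [134 129 126 124 122 108  84  73  72  72  72  72  72  70  73]
 [134 129 125 123 119 109  88  74  70  70  69  71  72  71  73]
 [134 128 125 121 117 112  95  75  70  69  70  70  72  71  73]
 [134 128 125 122 116 112  97  82  78  75  75  78  83  82  80]
 [130 125 122 120 116 115 107 100 100  99 101 104 107 106 104]]
[258, 259, 260, 261, 262, 263, 264, 265, 266, 267, 268, 269]
[[124 123 118 116 116 116 120 121 114  96 118 151]
 [113 111 108 105 103 101 108 118 114  97 116 149]
 [ 90  88  88  85  79  80  90 105 111 100 117 147]
 [ 74  71  73  71  69  70  77  98 110 100 117 148]
 [ 70  68  70  70  70  69  75  95 111 103 117 147]
 [ 71  72  71  72  69  68  74  96 114 108 120 149]
 [ 74  77  80  80  76  72  80 100 115 109 121 150]
 [ 90  90  96  99  93  94  98 111 118 112 122 149]
 [108 109 113 113 111 113 115 122 124 115 119 145]]
```

>>> apply_moves(targets=[0.11,0.9,0,0,0.11,0.94,0.4,0,0,0,0.9,0,0,0,0.9,0,0,0,0.9,0,0,0,0.7,0,0,0,0.3,0,0,0,0,0,0,0,0,0])

```text
clock: 27.55
tcp_pos: [537.2, 67.0, 58.9]
orientation: [2.143, 2.297, 0.002]
contact_force: [0.5, -0.4, -1.1]
opening: 34.4
finger_force: 59.9
```

```bash
python3 - <<'E'
from h import *
for i in range(3):
    togo([536.6,66.6,54.3],3.9); env.camera("top")
E
```

```text
t 27.55 tcp [537.2  67.   58.9] yaw 3.969575084752849 F [ 0.5 -0.4 -1.1] q7 -0.34 op 34.352252124200334
tool shift units [-0.  -0.   0.2] turn units 0.017393771188213947
t 27.6 tcp [537.3  67.   59. ] yaw 3.9693620360163444 F [-0.2  0.6 -0.9] q7 -0.34 op 34.35352521777848
tool shift units [-0.  -0.   0.2] turn units 0.017340509004085902
t 27.65 tcp [537.3  67.   59. ] yaw 3.964132640533187 F [ 0.   0.8 -1.7] q7 -0.34 op 34.29981504232603
tool shift units [-0.  -0.   0.2] turn units 0.01603316013329703
```

>>> apply_moves(targets=[0,0,0.1,0,0,0,0.04,0,0,0,0.02,0,0,0,0,0,0,0,0,0])

```text
clock: 28.32
tcp_pos: [536.6, 66.8, 54.4]
orientation: [-2.143, -2.297, 0.0]
contact_force: [-0.5, -0.3, -0.5]
opening: 34.4
finger_force: 60.0
```

>>> apply_moves(targets=[0,0,0.02,0,0,0,0,0,0,0,0,0])

```text
clock: 28.7
tcp_pos: [536.6, 66.8, 54.3]
orientation: [2.143, 2.297, -0.0]
contact_force: [-2.5, 0.0, 4.7]
opening: 34.5
finger_force: 60.5
```

```bash
cat > prof.py <<'E'
from ov import *
def rw(l,o=(574,69.5)): return W(l,o)
def prof(p,xs,ys,z=93):
    out=[]
    for y in ys:
        uv=proj(p,W([[x,y,z] for x in xs])).astype(np.float32)
        out.append(cv2.remap(p["image"],uv[None,:,0],uv[None,:,1],cv2.INTER_LINEAR)[0].astype(float).mean(0)[1])
    return np.array(out)
def edges(xb):
    for c in("top","scene"):
        p=env.camera(c)
        for sgn in(1,-1):
            ys=np.arange(101,124,1)*sgn
            for n,xs in(("tray",np.arange(8,60,4)),("board",xb+np.array([-5,-2.5,0,2.5,5]))):
                print(c,sgn,n,prof(p,xs,ys).round().astype(int))
E
python3 - <<'E'
from prof import *
t,M,_=tool();b=t+M@[0.3,10,0];d=b[:2]-[574,69.5];l=np.array([c*d[0]+s*d[1],-s*d[0]+c*d[1]]);print("board local",l)
edges(l[0])
E
```

```text
board local [-27.5   0.2]
top 1 tray [ 72  73  73  73  73  74  75  79  84  91  98 107 114 119 123 126 127 128
 128 129 129 129 129]
top 1 board [ 74  75  76  76  77  78  80  84  88  94 101 108 115 119 122 126 128 130
 132 132 133 134 134]
top -1 tray [69 69 69 70 70 71 71 71 71 71 71 70 68 67 66 66 66 67 67 69 69 71 73]
top -1 board [ 72  72  73  73  74  74  74  73  72  72  72  72  75  79  83  88  94  99
 104 109 114 117 117]
scene 1 tray [ 57  61  61  61  61  61  61  61  61  61  65  70  76  84  93 100 100 101
 101 102 103 104 105]
scene 1 board [55 56 57 57 57 56 56 57 57 60 63 66 73 80 87 90 93 95 95 95 95 95 96]
scene -1 tray [57 57 58 59 59 59 59 59 60 61 63 65 67 68 70 71 71 71 71 72 77 85 94]
scene -1 board [ 59  59  59  60  60  61  63  64  69  74  80  85  88  91  92  93  90  85
  79  81  89  98 105]
```

>>> apply_moves(targets=[0,0,-0.01,0,0,0.2,0,0,0,0.2,0,0,0,0.14,0,0,0,0.08,0,0,0,0.04,0,0,0,0,0,0,0,0,0,0])

```text
clock: 29.8
tcp_pos: [538.0, 66.7, 54.7]
orientation: [-2.132, -2.285, 0.039]
contact_force: [-21.9, 1.0, 35.9]
opening: 34.5
finger_force: 65.2
```

>>> apply_moves(targets=[0,0.02,0,0,0,0.02,0,0,0,0,0,0])

```text
clock: 30.18
tcp_pos: [538.1, 66.7, 54.7]
orientation: [-2.131, -2.284, 0.041]
contact_force: [-24.5, 0.7, 37.4]
opening: 34.4
finger_force: 65.4
```

>>> apply_moves(targets=[0,-0.3,0,0,0,-0.3,0,0,0,-0.1,0,0,0,0,0,0,0,0,-0.12,0,0,0,0,0,0,0,0,0])

```text
clock: 31.05
tcp_pos: [537.1, 66.9, 56.7]
orientation: [2.143, 2.297, 0.0]
contact_force: [-0.2, -0.2, -1.4]
opening: 34.3
finger_force: 59.9
```

```bash
python3 - <<'E'
from prof import *
for i in range(2):
    togo([536.6,66.6,54.3],3.9)
    p=env.camera("top"); 
for k in("scene","wrist"):
    q=env.camera(k)
    print(k,[(env.mark_of(t,q) or [{}])[0] for t in("end_board","cleat")])
print([(env.mark_of(t,p) or [{}])[0] for t in("end_board","cleat")])
print(R.from_rotvec(tool()[2]["orientation"]).as_matrix()[:,2].round(3))
t,M,_=tool();b=t+M@[0.3,10,0];d=b[:2]-[574,69.5];l=np.array([c*d[0]+s*d[1],-s*d[0]+c*d[1]]);print("board local",l)
edges(l[0])
print(prof(q,np.arange(-50,-8,1.5),[60])) if 0 else None
E
```

```text
t 31.05 tcp [537.1  66.9  56.7] yaw 3.9650766372644806 F [-0.2 -0.2 -1.4] q7 -0.34 op 34.250632515675434
tool shift units [-0.  -0.   0.1] turn units 0.016269159316120607
t 31.1 tcp [536.9  66.9  56.7] yaw 3.965396022732548 F [-0.4 -0.  -1.3] q7 -0.34 op 34.45304780860845
tool shift units [-0.  -0.   0.1] turn units 0.016349005683135687
scene [{'xyz': [547.7, 69.8, 20.9], 'p': 0.94}, {'xyz': [519.0, 66.0, 68.4], 'p': 0.59}]
wrist [{'xyz': [543.1, 69.7, 21.7], 'p': 0.68}, {'xyz': [520.4, 65.8, 76.1], 'p': 0.78}]
[{'xyz': [548.4, 68.0, 20.5], 'p': 0.76}, {}]
[ 0.  0. -1.]
board local [-27.4   0.2]
top 1 tray [ 72  72  73  73  73  74  76  79  84  90  98 106 114 119 123 126 127 128
 128 129 129 129 129]
top 1 board [ 73  73  74  74  75  75  77  81  85  91  98 106 113 118 122 126 128 130
 132 133 133 135 134]
top -1 tray [69 68 69 69 70 71 71 72 72 71 70 69 68 67 66 66 66 66 67 68 69 71 73]
top -1 board [ 74  74  74  73  73  72  72  71  71  71  71  72  74  79  83  88  94  99
 104 109 113 116 117]
scene 1 tray [ 56  60  60  61  60  61  61  62  62  61  65  70  75  83  92  99 100 101
 102 102 103 104 104]
scene 1 board [54 54 54 54 54 54 53 53 53 55 59 63 70 77 84 88 92 95 94 94 94 95 96]
scene -1 tray [56 56 57 58 59 59 59 60 60 61 62 64 66 67 70 71 72 71 71 73 77 85 93]
scene -1 board [ 54  55  55  55  54  55  56  57  64  72  81  85  89  91  91  91  89  85
  80  81  90  98 106]
```

>>> apply_moves(targets=[0,0.2,0,0,0,0.2,0,0,0,0.14,0,0,0,0.1,0,0,0,0.04,0,0,0,0,0,0,0,0,0,0])

```text
clock: 32.52
tcp_pos: [553.4, 68.0, 57.0]
orientation: [-2.143, -2.297, 0.001]
contact_force: [-0.1, -1.2, -0.4]
opening: 34.5
finger_force: 59.9
```

>>> apply_moves(targets=[0,0,0.06,0,0,0,0,0,0,0,0,0])

```text
clock: 32.9
tcp_pos: [553.6, 68.0, 55.5]
orientation: [-2.143, -2.297, 0.0]
contact_force: [0.4, -0.8, -2.4]
opening: 34.8
finger_force: 59.9
```

>>> apply_moves(targets=[0,0,0.03,0,0,0,0,0,0,0,0,0])

```text
clock: 33.28
tcp_pos: [553.7, 68.0, 54.8]
orientation: [2.143, 2.297, 0.0]
contact_force: [0.5, 0.2, -1.7]
opening: 34.4
finger_force: 59.9
```

>>> apply_moves(targets=[0,0.03,0,0,0,0.03,0,0,0,0,0,0,0,0,0,0])

```text
clock: 33.78
tcp_pos: [555.1, 68.1, 54.8]
orientation: [-2.143, -2.297, 0.0]
contact_force: [0.1, 0.0, -1.0]
opening: 34.0
finger_force: 59.9
```

>>> apply_moves(targets=[0,0.03,0,0,0,0,0,0,0,0,0,0])

```text
clock: 34.15
tcp_pos: [555.9, 68.2, 54.8]
orientation: [-2.143, -2.297, 0.0]
contact_force: [1.0, -0.0, -1.2]
opening: 34.2
finger_force: 59.9
```

>>> apply_moves(targets=[0,0.02,0,0,0,0,0,0,0,0,0,0])

```text
clock: 34.52
tcp_pos: [556.4, 68.3, 54.8]
orientation: [-2.143, -2.297, 0.0]
contact_force: [0.6, -0.4, -0.2]
opening: 34.3
finger_force: 59.9
```

>>> apply_moves(targets=[0,0,0.015,0,0,0,0,0,0,0.02,0,0,0,0,0,0,0,0,0,0])

```text
clock: 35.15
tcp_pos: [556.9, 68.3, 54.4]
orientation: [-2.143, -2.297, -0.0]
contact_force: [0.3, 0.1, -0.8]
opening: 34.4
finger_force: 59.9
```

>>> apply_moves(targets=[0,0.01,0,0,0,0,0,0,0,0,0,0])

```text
clock: 35.52
tcp_pos: [557.2, 68.3, 54.4]
orientation: [2.143, 2.297, 0.0]
contact_force: [-0.0, -0.4, -0.6]
opening: 34.1
finger_force: 59.9
```

>>> apply_moves(targets=[0,0.02,0,0,0,0,0,0,0,0,0,0])

```text
clock: 35.9
tcp_pos: [557.2, 68.3, 54.4]
orientation: [-2.143, -2.297, 0.001]
contact_force: [-1.3, -0.0, 0.5]
opening: 34.2
finger_force: 59.9
```

>>> apply_moves(targets=[0,0.015,0,0,0,0,0,0,0,0,0,0])

```text
clock: 36.28
tcp_pos: [557.2, 68.3, 54.4]
orientation: [-2.143, -2.296, 0.002]
contact_force: [-4.2, 0.3, 2.9]
opening: 34.2
finger_force: 60.0
```

>>> apply_moves(targets=[0,0,-0.02,0,0,0,0,0,0,0,0,0])

```text
clock: 36.65
tcp_pos: [557.9, 68.0, 54.6]
orientation: [-2.144, -2.296, 0.001]
contact_force: [-1.6, -1.1, -3.8]
opening: 34.3
finger_force: 59.6
```

```bash
python3 - <<'E'
from prof import *
for i in range(3):
    togo([536.6,66.6,54.3],3.9);print(np.array(tool()[2]["moment"]),tool()[1][:,2].round(4))
    p=env.camera("scene")
print([(env.mark_of(t,p) or [{}])[0] for t in("end_board","tray")])
edges(-7.5)
p=env.camera("wrist")
print(prof(p,np.arange(-7,8,1),[0]))
for y in(60,75,90):print(y,[int(prof(p,[x],[y])[0]) for x in np.arange(-12,10,1)], [int(prof(p,[x],[y],26)[0]) for x in np.arange(-8,14,1)])
E
```

```text
t 36.65 tcp [557.9  68.   54.6] yaw 3.933917558991777 F [-1.6 -1.1 -3.8] q7 -0.33 op 34.320277629560415
tool shift units [ 0.  -0.8  0. ] turn units 0.0084793897479436
[-0.   0.4 -0.2] [-0. -0. -1.]
t 36.7 tcp [557.9  68.   54.6] yaw 3.9386136918884525 F [-2.8 -0.5 -2. ] q7 -0.33 op 34.19555442030728
tool shift units [ 0.  -0.8  0. ] turn units 0.009653422972114356
[-0.   0.4 -0.2] [-0. -0. -1.]
t 36.75 tcp [557.8  68.   54.7] yaw 3.9387365513654977 F [-1.8 -1.3 -2. ] q7 -0.33 op 34.08992137788033
tool shift units [ 0.  -0.8  0. ] turn units 0.009684137841375673
[-0.   0.4 -0.3] [-0. -0. -1.]
[{'xyz': [565.7, 72.7, 18.9], 'p': 0.61}, {'xyz': [575.7, 67.3, 22.3], 'p': 0.65}]
top 1 tray [ 72  73  73  73  74  75  77  81  86  93 101 109 116 121 124 126 128 129
 129 130 130 129 129]
top 1 board [ 69  69  69  70  70  71  75  79  85  94 104 113 119 125 130 132 133 134
 135 135 135 136 136]
top -1 tray [76 75 74 74 74 74 74 74 74 73 72 71 69 68 67 67 67 67 68 68 70 71 73]
top -1 board [ 70  70  70  70  70  70  70  69  69  68  68  68  68  72  78  84  89  95
 101 104 105 106 107]
scene 1 tray 
[... 224 characters left out ...]
 69 74 77 80 82 82 80 77 75 77 81 91 99]
scene -1 board [ 61  61  60  60  60  60  62  64  67  73  80  85  87  90  91  88  85  81
  78  76  83  94 105]
[45.4]
60 [78, 84, 83, 83, 85, 85, 81, 79, 78, 77, 75, 75, 76, 55, 75, 79, 76, 76, 76, 80, 84, 85] [82, 82, 84, 82, 84, 86, 82, 82, 83, 82, 80, 80, 78, 77, 75, 74, 76, 76, 76, 72, 60, 83]
75 [79, 81, 82, 83, 84, 82, 85, 81, 78, 77, 74, 76, 75, 56, 83, 84, 81, 82, 82, 82, 83, 83] [79, 83, 79, 81, 83, 81, 83, 84, 83, 83, 80, 80, 76, 73, 75, 73, 74, 75, 76, 68, 55, 88]
90 [80, 81, 82, 83, 84, 82, 85, 78, 76, 74, 71, 73, 73, 57, 79, 83, 80, 80, 78, 81, 80, 80] [80, 82, 80, 82, 80, 80, 83, 84, 84, 84, 81, 77, 77, 75, 74, 74, 73, 75, 73, 67, 59, 78]
```

>>> apply_moves(targets=[0,0.015,0,0,0,0,0,0,0,0,0,0])

```text
clock: 37.42
tcp_pos: [558.0, 68.1, 54.8]
orientation: [-2.143, -2.296, 0.001]
contact_force: [-2.8, -0.8, -2.5]
opening: 34.0
finger_force: 59.6
```

```bash
cat > st.py <<'E'
from h import *
X=[]
for i in range(5):
    t,M,s=tool();X.append(np.r_[t,yaw(M),s["contact_force"],s["moment"],M[:2,2]*1000]);env.camera("top")
print(s["clock"]);np.set_printoptions(precision=2,suppress=True);print(np.array(X).mean(0))
E
python3 st.py
```

```text
37.625
[558.01  68.12  54.82   3.95  -2.87  -1.42  -2.55  -0.18   0.67  -0.37
  -0.8   -0.34]
```

>>> apply_moves(targets=[0,0.01,0,0.05,0,0,0,0,0,0,0,0])

```text
clock: 38.05
tcp_pos: [558.2, 68.2, 54.8]
orientation: [-2.147, -2.293, 0.001]
contact_force: [-4.2, -1.7, -2.5]
opening: 34.3
finger_force: 59.6
```

```bash
python3 st.py
```

```text
38.25
[558.29  68.31  54.84   3.77  -4.    -1.56  -2.45  -0.26   0.83  -0.33
  -0.69  -0.21]
```

>>> apply_moves(targets=[0,0.02,0,0.05,0,0,0,0,0,0,0,0])

```text
clock: 38.67
tcp_pos: [558.4, 68.8, 54.8]
orientation: [-2.149, -2.29, 0.001]
contact_force: [-5.8, -1.0, -2.6]
opening: 34.3
finger_force: 59.5
```

```bash
python3 st.py
```

```text
38.875
[558.44  68.82  54.84   3.63  -5.55  -1.25  -1.68  -0.15   0.99  -0.22
  -1.2    0.08]
```

>>> apply_moves(targets=[-0.02,0.015,0.015,0.02,0,0.01,0,0,0,0,0,0,0,0,0,0])

```text
clock: 39.42
tcp_pos: [558.4, 68.8, 54.8]
orientation: [-2.149, -2.289, 0.002]
contact_force: [-7.3, 0.1, 2.1]
opening: 34.2
finger_force: 59.5
```

```bash
python3 st.py
```

```text
39.625
[558.42  68.8   54.78   3.61  -7.26  -0.36   2.14  -0.08   1.27  -0.16
  -2.22   0.16]
```

>>> apply_moves(targets=[0,0.018,0,0.01,0,0,0,0,0,0,0,0])

```text
clock: 40.05
tcp_pos: [558.4, 68.8, 54.8]
orientation: [-2.149, -2.288, 0.003]
contact_force: [-7.1, -0.1, 3.2]
opening: 34.1
finger_force: 59.4
```

```bash
python3 st.py; python3 - <<'E'
from prof import *
edges(-6.5)
p=env.camera("top");q=env.camera("scene")
for t in("glue_bottle","dosing_cup","screwdriver","screw_jar","tray","end_board"):
    print(t,[np.array(env.mark_of(t,k)[0]["xyz"]) if env.mark_of(t,k) else None for k in(p,q)])
w=env.camera("wrist")
def dark(p,y): # board inner top edge, and tray-plane seam
    return [int(prof(p,[x],[y])[0]) for x in np.arange(-14,12,1)]
print(dark(w,60),dark(w,90))
E
```

```text
40.25
[558.41  68.78  54.79   3.6   -7.46  -0.62   2.8   -0.05   1.4   -0.1
  -3.03  -0.1 ]
top 1 tray [ 72  73  73  73  74  74  76  79  84  90  97 106 114 119 123 126 127 128
 129 129 129 129 129]
top 1 board [ 71  71  71  71  70  71  74  77  81  89  97 105 112 120 127 129 132 134
 135 135 136 136 136]
top -1 tray [76 75 74 74 74 74 74 74 73 72 71 70 69 67 66 66 66 67 67 69 70 71 73]
top -1 board [ 71  71  71  71  71  71  71  71  70  69  69  69  68  71  76  81  86  93
  99 104 105 107 107]
scene 1 tray [ 55  60  61  62  62  62  61  61  61  60  64  69  75  83  92 100 100 101
 102 102 103 104 105]
scene 1 board [59 58 58 58 58 58 58 59 60 61 62 62 66 70 75 81 89 95 94 93 93 94 95]
scene -1 tray [61 61 61 61 60 61 61 62 65 68 72 75 78 81 82 82 80 77 75 77 82 90 99]
scene -1 board [ 58  59  59  59  59  59  60  62  65  72  80  86  89  91  92  89  86  82
  78  77  85  95 104]
glue_bottle [array([ 505.7, -437.1,   -3. ]), array([ 500. , -437.8,    0.1])]
dosing_cup [array([ 659. , -232.5,    5.9]), array([ 658.3, -227. ,   -2.7])]
screwdriver [array([617.6, 398.3,   0.4]), array([614.6, 398.4,   1.2])]
screw_jar [array([523.4, 294.1,   1.8]), array([525.8, 287.9,  -1. ])]
tray [array([579.3,  71.6,  16.7]), array([579.6,  73. ,  21.7])]
end_board [array([583.2,  69. ,  18. ]), array([568.4,  73.6,  18.1])]
[82, 40, 74, 80, 81, 84, 84, 85, 80, 82, 83, 78, 73, 74, 74, 79, 60, 74, 87, 85, 81, 85, 86, 87, 85, 83] [74, 38, 70, 79, 79, 80, 80, 82, 83, 81, 79, 76, 73, 71, 70, 73, 58, 79, 79, 79, 79, 78, 79, 81, 83, 82]
```

>>> apply_moves(targets=[0,-0.06,-0.01,0,0,-0.06,-0.01,0,-0.03,0,0,0,0,0,0,0,0,0,0,0])

```text
clock: 42.38
tcp_pos: [558.6, 67.5, 55.4]
orientation: [2.152, 2.287, 0.003]
contact_force: [-1.1, 0.7, -1.6]
opening: 34.4
finger_force: 60.4
```

```bash
python3 st.py; python3 - <<'E'
from prof import *
edges(-8.5)
E
```

```text
42.575
[558.48  67.14  55.34   3.46  -0.65   0.41  -1.36   0.09   0.11   0.07
   2.16   0.34]
top 1 tray [ 72  73  73  74  74  74  75  78  83  89  97 105 113 119 123 126 127 128
 129 129 129 129 129]
top 1 board [ 70  70  71  72  74  76  83  89  96 105 114 123 126 130 133 134 134 135
 135 136 136 136 136]
top -1 tray [75 75 74 74 74 74 74 74 73 72 71 70 69 67 66 66 66 67 68 69 70 71 73]
top -1 board [ 68  68  67  67  67  68  68  69  70  72  74  75  77  80  82  85  90  95
 101 103 104 104 103]
scene 1 tray [ 55  60  61  61  61  61  61  61  61  61  64  69  74  83  91  98 100 101
 102 102 103 104 104]
scene 1 board [61 61 62 62 62 63 63 63 64 66 72 77 84 90 97 98 97 96 96 95 94 95 96]
scene -1 tray [61 61 61 61 61 61 61 62 63 66 69 73 76 79 80 80 77 75 73 75 80 89 98]
scene -1 board [ 59  60  60  61  61  61  60  60  60  63  67  72  78  85  88  87  84  80
  76  73  81  92 103]
```

>>> apply_moves(targets=[0,-0.04,0,0,0.05,0,0.02,0,0,0,0,0,0,0,0,0])

```text
clock: 43.22
tcp_pos: [556.2, 68.3, 54.5]
orientation: [-2.153, -2.287, -0.0]
contact_force: [0.1, -0.9, -1.1]
opening: 34.2
finger_force: 60.5
```

```bash
python3 st.py; python3 - <<'E'
from prof import *
edges(-8.5)
E
```

```text
43.425
[556.25  68.25  54.54   3.45   0.42  -0.22  -1.4   -0.01   0.01   0.03
   0.02  -0.02]
top 1 tray [ 72  73  73  73  73  74  75  78  83  89  97 105 113 119 123 126 127 128
 129 129 129 129 129]
top 1 board [ 69  70  71  71  72  74  78  82  86  94 102 109 116 121 127 130 132 134
 135 135 135 135 135]
top -1 tray [75 75 74 74 74 74 74 74 74 73 71 70 69 67 66 66 66 67 68 69 70 71 73]
top -1 board [ 74  74  74  73  72  72  71  69  67  65  65  65  64  69  75  82  88  94
 101 104 104 104 104]
scene 1 tray [ 55  60  61  61  61  61  61  61  61  61  64  69  74  82  91  99 100 101
 102 102 103 104 105]
scene 1 board [60 60 60 60 60 61 61 61 61 62 65 68 73 79 86 90 92 95 94 93 93 94 95]
scene -1 tray [61 61 61 61 61 61 62 63 64 67 70 73 76 78 80 81 78 75 73 75 81 90 99]
scene -1 board [ 59  58  57  57  57  57  57  59  62  69  78  85  88  92  93  90  86  81
  77  75  81  92 104]
```

>>> apply_moves(targets=[0,0,-0.008,-0.03,0,0.03,0,0,0,0.03,0,0,0,0.03,0,0,0,0,0,0,0,0,0,0])

```text
clock: 44.32
tcp_pos: [558.4, 68.4, 54.7]
orientation: [-2.151, -2.289, 0.0]
contact_force: [-0.1, -0.5, -1.1]
opening: 34.3
finger_force: 60.5
```

```bash
python3 st.py
```

```text
44.525
[558.45  68.37  54.73   3.57   0.24   0.24  -1.36   0.03   0.02  -0.03
  -0.04  -0.01]
```

>>> apply_moves(targets=[0,0.03,0,0,0,0,0,0,0,0,0,0])

```text
clock: 44.95
tcp_pos: [558.4, 68.3, 54.6]
orientation: [-2.151, -2.289, 0.002]
contact_force: [-1.8, 0.0, 0.4]
opening: 34.2
finger_force: 60.4
```

```bash
python3 st.py
```

```text
45.15
[558.43  68.36  54.64   3.57  -2.81  -0.03   0.33   0.03   0.51  -0.02
  -1.45  -0.31]
```

>>> apply_moves(targets=[0,0.02,0,0,0,0.02,0,0,0,0,0,0,0,0,0,0])

```text
clock: 45.7
tcp_pos: [558.4, 68.3, 54.6]
orientation: [-2.15, -2.288, 0.005]
contact_force: [-5.5, 0.0, 1.7]
opening: 34.5
finger_force: 60.0
```

```bash
python3 st.py
```

```text
45.9
[558.41  68.33  54.55   3.58  -6.06  -0.32   2.12   0.05   1.02  -0.06
  -3.39  -0.73]
```

>>> apply_moves(targets=[0,0.02,0,0,0,0.02,0,0,0,0.01,0,0,0,0,0,0,0,0,0,0])

```text
clock: 46.58
tcp_pos: [558.3, 68.3, 54.5]
orientation: [-2.149, -2.287, 0.008]
contact_force: [-7.9, -0.9, 4.7]
opening: 34.1
finger_force: 59.7
```

```bash
python3 st.py; python3 - <<'E'
from prof import *
edges(-6.5)
E
```

```text
46.775
[558.36  68.3   54.5    3.57  -7.46  -0.43   4.22   0.1    1.37  -0.05
  -5.77  -1.24]
top 1 tray [ 72  73  73  74  74  74  76  79  83  90  97 106 113 119 123 126 128 129
 129 130 129 129 129]
top 1 board [ 71  71  71  71  72  72  75  78  82  90  99 106 114 121 127 129 132 134
 135 135 136 136 135]
top -1 tray [76 75 74 74 75 74 74 74 74 73 71 70 69 67 66 66 66 67 68 69 70 71 73]
top -1 board [ 70  70  70  70  70  70  70  69  69  68  68  68  68  71  76  80  86  92
  97 101 102 103 103]
scene 1 tray [ 55  60  61  61  61  61  61  61  61  61  64  69  74  82  91  99 100 101
 102 103 103 104 105]
scene 1 board [59 60 60 60 60 59 59 60 60 61 64 67 72 79 86 89 91 94 94 94 93 95 96]
scene -1 tray [61 61 61 61 61 61 61 62 64 68 72 76 78 79 80 80 79 76 75 76 81 90 99]
scene -1 board [ 59  58  59  59  60  60  62  63  66  72  79  84  88  90  92  90  87  83
  78  76  83  95 105]
```

>>> apply_moves(targets=[0,0,-0.02,0,0,0.02,0,0,0,0.02,0,0,0,0,0,0,0,0,0,0])

```text
clock: 47.55
tcp_pos: [558.3, 68.3, 54.6]
orientation: [-2.148, -2.286, 0.01]
contact_force: [-8.1, 0.9, 3.5]
opening: 34.2
finger_force: 59.6
```

```bash
python3 st.py
```

```text
47.75
[558.29  68.28  54.56   3.58  -8.39   0.43   2.69   0.13   1.52  -0.05
  -7.85  -1.56]
```

>>> apply_moves(targets=[0,0.02,-0.01,0,0,0.02,0,0,0,0.01,0,0,0,0,0,0,0,0,0,0])

```text
clock: 48.42
tcp_pos: [558.2, 68.3, 54.6]
orientation: [-2.147, -2.285, 0.013]
contact_force: [-9.3, -0.3, 3.7]
opening: 34.1
finger_force: 59.5
```

```bash
python3 st.py
```

```text
48.625
[558.22  68.26  54.59   3.58  -9.79   0.85   3.6    0.14   1.82  -0.08
 -10.33  -2.01]
```

```bash
python3 st.py; python3 -c "
from h import *
print(env.close_job())"
```

```text
48.875
[558.21  68.27  54.59   3.58  -9.93   0.36   3.86   0.14   1.82  -0.07
 -10.32  -2.02]
the job is handed in; nothing more can be done
None
```

I handed the job in at about 49 s: the jar is upright on the bare worktop, and the end board is still held against the tray's open end at about 10 N, level with its sides to within about 1 mm. On the first approach the board caught on the plywood (about 25 N sideways, 37 N upward), so I backed off and redid it; at the end the gripper was tilted about 0.6° under the push, and I did not measure whether the board tilted with it.

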